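# Load the indexing table and hold its index plunger out

## Robot

A 6-joint arm with a two-finger parallel gripper is mounted at the origin on a cart in front of the work surface, level with it; the furniture and walls round the work are solid. World frame = base frame: x ahead of the robot, y to its left, z up, the work surface at z = 0. Lengths are in m, angles in rad, forces in N, time in s.
With the tool pointing down it reaches from about 0.35 to 0.85 m from the base axis. Payload 8.1 kg.
Tool frame: the origin (TCP) lies at the very end of the fingers, on their centre line; the grasp point (between the pads) lies 19 mm behind it; z points along the fingers, y is the line along which they close (so a half turn about z gives the same grasp; the last joint's range is limited). The gripper opens to 93 mm and grips with 3 to 60 N. Pads are 15 mm wide; open, the fingers measure 128 mm over their backs; the gripper's body (75 mm by 188 mm) begins 65 mm behind the grasp point.
Start: joints at [-1.353, 0.13, 1.488, -0, 1.523, -0.085], TCP at [0.179, -0.573, 0.219] pointing down, gripper open.
Joint ranges: [-2.96, 2.96], [-0.89, 2.26], [0.02, 2.5], [-1.34, 4.48], [0, 2.73], [-2.66, 2.66]. Speed limits (rad/s): [2.39, 2.39, 2.79, 3.14, 3.14, 3.14].

## Interface

Orientations are given as a rotation vector (axis times angle).
In Python, from plant import monitor, eyes, ticket gives the robot as it stands.
- The arm moves only by the tool arm_command, never from a script. Its argument "deltas" is a list that holds one entry, the list of rows, each a list of 6 numbers: the shift along the world's x, y, z in cm, then the turn, a rotation vector about the world's x, y, z in degrees. In form: [[[tx, ty, tz, rx, ry, rz], ...]]. A call has 1 to 12 rows; each row shifts and turns the commanded pose from where the row before left it; what a row does not reach is not made up. A row lasts 1/12 s, in which the tool goes at most 41.7 mm and 7.16 degrees, less where a joint would pass 70% of its speed; a pose out of reach is approached as far as the arm can. A call is refused whole if a number of a shift passes 4.17 or a number of a turn 7.16, either way. A call with a gripper value outside its range is refused whole. "gripper" is the opening, from -1 (shut) to 1 (fully open), set as the call begins (left out, the last holds). The fingers move at their own pace and stop on an object; "squeeze" is the grip in N (left out, the last holds). Time passes only in rows, so rows that do not move let the fingers close. It gives the time, the measured TCP pose, the force, the opening and the grip force at its end, in the units of the state.
- monitor.read_state(): the state, without advancing time (a new reading comes with each control period).
- eyes.read_camera(name): name is "scene" or "top" or "wrist"; returns the picture (384x512x3 uint8, blue, green, red); there is no depth.
- eyes.camera_model(name): a dict with "fx", "fy", "cx", "cy" (pixels), "k1" (the pictures are not rectified: a ray, as slopes to the right and down, at radius r is drawn at 1 + k1 r^2 times it, then the intrinsics apply), "rvec" (rotation vector, rad) and "tvec" (3), from world to camera coordinates, as OpenCV has them. Camera axes: x right, y down, z forward; pixel columns grow to the right and rows downward; lengths in m; the calibration is good to about 2 mm. A picture is of the moment at which its call begins: read the wrist's pose just before it. camera_model takes no time and is no camera call; for the wrist camera it gives the pose at the moment of the call.
- ticket.close_job(): hands the job in; it is judged then, once.
The state is a dict: "t": time; "q": joint angles; "dq": joint speeds; "joint_torque": joint torques, N m; "tool_pos": TCP position; "orientation": TCP orientation; "force": force on the tool from outside, world axes, zero at the start; "wrist_torque": the same for the moment, N m; "opening": finger opening in m; "gripper_force": force on a finger pad.
Only numpy, scipy, OpenCV 4.12 (cv2) and the standard library are available. Lean on these libraries where they do the work, as an engineer would, in place of code of your own. Each camera call takes 0.05 s, during which the arm holds its last target. There are 200 camera calls.

## Task

The small indexing table on the bench still has one empty place: take the blue-capped vial out of the grey bin, without disturbing the other things in the bin, and seat it upright and fully down in that empty place while the table stays locked. Then let go of the vial, take the red index-plunger knob, pull it straight up to its stop and keep holding it there, so that I can turn the disc by hand. The program finishes while holding the knob all the way out; do not turn the disc, and do not disturb the other vials or the petri dish.

Things in the scene. Friction and masses are not known exactly. Their poses are not given: they have to be found in the camera images.
- loose_vial: the vial to load: clear glass vial with a dark blue screw cap, 54 mm tall, 28 g or so, standing upright in the grey bin. Body 27 mm across up to 44 mm, cap 24.4 mm across from there to the top. Origin at the centre of its underside, z up along its axis
- bin: low open grey plastic bin, fixed, 170 (its x) x 120 (its y) x 32 mm high, walls 3 mm, floor 3 mm thick. Origin at the centre of its underside. Three upright things stand in a row along its x, about 52 mm apart, in any order
- yellow_bottle: bystander in the bin: white reagent bottle with a yellow-orange cap, 31 mm across, 59 mm tall, origin at the centre of its underside
- dropper: bystander in the bin: brown dropper bottle with a red rubber bulb, 28 mm across, 96 mm tall, origin at the centre of its underside
- index_table: fixed indexing table: round grey base 176 mm across, aluminium disc 168 mm across (top 34 mm above the bench); at its own -x side a post (24 mm wide, out to 123 mm) and a bridge (top 84 mm, nut to 90 mm) carrying the plunger. Origin: centre of the underside, z up. Four black nests, 90 degrees apart, 46 mm from the axis; three hold vials (tops 90 mm above the bench)
- empty_place (a point): centre of the floor of the empty nest on the disc, 36 mm above the bench: a vial that is fully down stands with its origin here. The nest is a black cup 13.5 mm deep above this floor, bore 30 mm up to 8 mm and widening to about 36 mm at its mouth. It lies on the far side of the disc from the plunger, 46 mm from the disc's axis
- disc (a joint): turning angle of the disc about the vertical (rad), 0 at the start. The plunger's pin locks it; with the pin out it turns against a light friction
- plunger_knob (a point): centre of the underside of the red round knob of the index plunger. The knob is 26 mm across (straight from 7 to 20 mm above its underside), 25 mm tall, axis vertical. This point is 96 mm above the bench when the pin is in its hole. It stands 70 mm from the disc's axis, higher than the vials
- index_plunger (a joint): how far the plunger is pulled up (m): 0 pin fully in its hole in the disc, 0.014 at its upper stop; the pin leaves the disc above 0.009. A spring pulls it back with about 5 N at 0 and 9 N at the stop, and it snaps back when let go
- vial_a: vial already in a nest, like the loose one; origin at the centre of its underside. Leave it
- vial_b: another vial already in a nest. Leave it
- vial_c: another vial already in a nest. Leave it
- petri_dish: bystander: open clear dish with cut leaf, 60 mm across, 14 mm high, on the bench near the front; origin at the centre of its underside

How it is judged:
By the outcome, as a careful person would: the job done as asked, in the order asked, and still so for the second after the job is handed in, while the arm keeps its last pose, push and grip.
It also fails if it takes over 48 s, if anything falls off the work surface, if the arm or the gripper's body presses on something with over 40 N, if the wrist force passes 120 N, or if a joint passes its speed limit or range.

## Working session

There is one attempt and no reset: what is moved stays moved. The work goes in short steps, Python scripts to look and compute and a tool call to move; the robot and the scene stay as the last step left them, time stands still between calls to the robot, and variables do not carry over. Pictures are saved under pics/ and viewed, at most 10 in all, crops included, and the job is handed in when it is done.

Besides the shell and the picture viewer there is one more tool, called as name([rows], argument=value, ...), one row to a line, values as JSON. arm_command: Moves the arm, as the interface text tells. Its arguments: {"type":"object","properties":{"deltas":{"type":"array"},"gripper":{"type":"number"},"squeeze":{"type":"number"}},"required":["deltas"]}

```bash
mkdir -p pics; cat > h.py <<'E'
import numpy as np, cv2
from plant import monitor, eyes, ticket
def ray(m,u,v):
    K=np.array([[m['fx'],0,m['cx']],[0,m['fy'],m['cy']],[0,0,1.]])
    xd=np.array([(u-m['cx'])/m['fx'],(v-m['cy'])/m['fy']]); x=xd.copy()
    for _ in range(20): x=xd/(1+m['k1']*(x@x))
    R=cv2.Rodrigues(np.array(m['rvec'],float))[0]; t=np.array(m['tvec'],float).ravel()
    d=R.T@np.array([x[0],x[1],1.]); return -R.T@t, d/np.linalg.norm(d)
def plane(m,u,v,z):
    o,d=ray(m,u,v); return o+d*(z-o[2])/d[2]
def cross(r1,r2):
    (o1,d1),(o2,d2)=r1,r2
    s=np.linalg.lstsq(np.c_[d1,-d2],o2-o1,rcond=None)[0]
    a,b=o1+d1*s[0],o2+d2*s[1]; return (a+b)/2,np.linalg.norm(a-b)
def proj(m,p):
    R=cv2.Rodrigues(np.array(m['rvec'],float))[0]; c=R@np.array(p)+np.array(m['tvec']).ravel()
    s=c[:2]/c[2]; s=s*(1+m['k1']*(s@s)); return s*[m['fx'],m['fy']]+[m['cx'],m['cy']]
E
python3 - <<'E'
from h import *
for n in ('scene','top'):
    im=eyes.read_camera(n); m=eyes.camera_model(n); cv2.imwrite(f'pics/{n}0.png',im); np.save(f'{n}0.npy',im)
    print(n,{k:np.round(v,3).tolist() for k,v in m.items()})
print(monitor.read_state())
E
```

```text
scene {'fx': 486.348, 'fy': 486.348, 'cx': 258.777, 'cy': 186.247, 'k1': 0.005, 'rvec': [0.701, -2.332, 1.487], 'tvec': [0.306, 0.296, 0.475]}
top {'fx': 355.156, 'fy': 355.156, 'cx': 256.422, 'cy': 191.96, 'k1': -0.02, 'rvec': [2.142, -2.104, 0.194], 'tvec': [-0.256, 0.494, 0.861]}
{'t': 0.1, 'q': array([-1.35337822e+00,  1.31099268e-01,  1.48917050e+00, -2.99330049e-05,
        1.52299224e+00, -8.54188212e-02]), 'dq': array([ 0.00160909, -0.00047653, -0.00066091, -0.00047363, -0.0005453 ,
        0.00067907]), 'joint_torque': array([ 2.39445042e-03, -5.61338854e+01, -4.93097234e+01,  7.70280906e-02,
        2.91183213e-02, -6.13589350e-05]), 'tool_pos': array([ 0.17882602, -0.57219305,  0.21768414]), 'orientation': array([-3.10400183e+00, -4.73630753e-01,  2.19684415e-04]), 'force': array([-0.51351564,  1.09749275, -0.11783264]), 'wrist_torque': array([0.00801125, 0.02334754, 0.00421262]), 'gripper_force': 0.0, 'opening': 0.09291495502792402}
```

View pics/scene0.png

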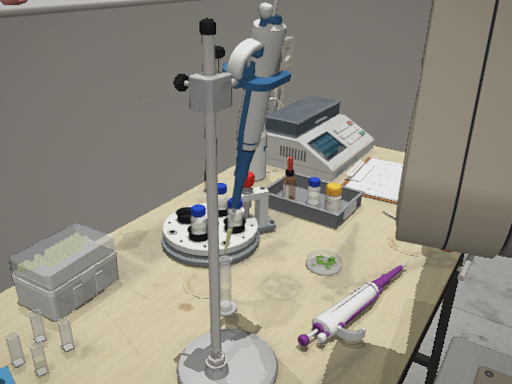

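View pics/top0.png

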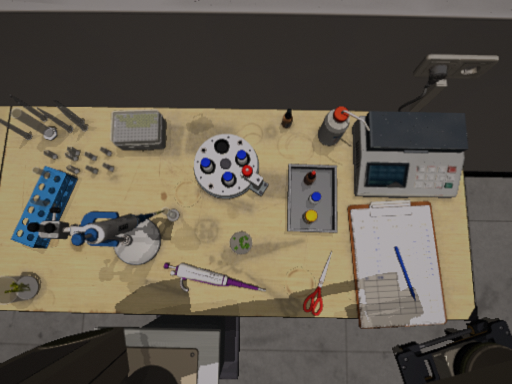

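The top view shows the table at (226,166) with its empty nest at (222,146) and the red knob at (247,171). The bin is at (312,198), with the blue cap at (316,197) between the dropper (311,178) and the yellow cap (311,216). In the scene view the loose cap is at (314,183) and the knob at (249,180).

```bash
cat >> h.py <<'E'
def blobs(im,kind,roi,amin=6):
    hsv=cv2.cvtColor(im,cv2.COLOR_BGR2HSV); H,S,V=[hsv[...,i].astype(int) for i in range(3)]
    mk={'blue':(abs(H-118)<12)&(S>130)&(V>40),'red':((H<6)|(H>172))&(S>140)&(V>60),'yel':(abs(H-22)<8)&(S>170)&(V>120),'black':(V<45)}[kind].astype(np.uint8)
    x0,y0,x1,y1=roi; z=np.zeros_like(mk); z[y0:y1,x0:x1]=mk[y0:y1,x0:x1]
    n,l,st,c=cv2.connectedComponentsWithStats(z)
    return [(st[i].tolist(),c[i].round(1).tolist()) for i in range(1,n) if st[i][4]>=amin]
E
python3 - <<'E'
from h import *
rois={'top':(180,120,345,240),'scene':(160,140,380,260)}
M={n:eyes.camera_model(n) for n in rois}
for n in rois:
    im=np.load(n+'0.npy')
    for k in ('blue','red','yel')+(('black',) if n=='top' else ()):
        for st,c in blobs(im,k,rois[n]):
            print(n,k,st,c,*[plane(M[n],*c,z).round(3)[:2] for z in (.05,.09,.12)])
a=cv2.resize(np.load('top0.npy')[120:245,180:350],None,fx=4.5,fy=4.5,interpolation=cv2.INTER_CUBIC); cv2.imwrite('pics/topc.png',a)
E
```

```text
top blue [237, 150, 10, 10, 70] [241.1, 154.3] [ 0.596 -0.206] [ 0.584 -0.208] [ 0.575 -0.21 ]
top blue [201, 158, 10, 9, 71] [205.1, 162.1] [ 0.574 -0.114] [ 0.563 -0.12 ] [ 0.555 -0.125]
top blue [223, 172, 10, 9, 72] [227.4, 175.9] [ 0.538 -0.173] [ 0.529 -0.176] [ 0.522 -0.179]
top blue [312, 192, 9, 9, 69] [316.0, 196.0] [ 0.49  -0.399] [ 0.483 -0.392] [ 0.477 -0.387]
top red [339, 120, 6, 1, 6] [341.5, 120.0] [ 0.695 -0.469] [ 0.679 -0.459] [ 0.667 -0.452]
top red [242, 165, 10, 12, 83] [246.5, 170.3] [ 0.554 -0.221] [ 0.544 -0.223] [ 0.536 -0.224]
top red [311, 171, 5, 4, 14] [313.0, 172.6] [ 0.551 -0.392] [ 0.541 -0.386] [ 0.534 -0.381]
top yel [306, 210, 11, 11, 103] [310.9, 215.2] [ 0.441 -0.385] [ 0.436 -0.379] [ 0.432 -0.375]
top black [282, 122, 9, 6, 35] [285.9, 124.3] [ 0.681 -0.322] [ 0.665 -0.319] [ 0.653 -0.317]
top black [319, 123, 5, 14, 19] [320.9, 128.8] [ 0.67  -0.414] [ 0.654 -0.407] [ 0.643 -0.401]
top black [333, 134, 9, 5, 18] [336.8, 136.4] [ 0.65  -0.456] [ 0.635 -0.446] [ 0.624 -0.439]
top black [215, 139, 14, 14, 155] [221.3, 146.0] [ 0.618 -0.154] [ 0.
[... 672 characters left out ...]
1 -0.322] [ 0.423 -0.262]
scene blue [218, 183, 8, 11, 82] [221.3, 188.0] [ 0.626 -0.269] [ 0.575 -0.202] [ 0.537 -0.152]
scene blue [228, 198, 5, 10, 37] [229.8, 202.4] [ 0.576 -0.228] [ 0.53  -0.165] [ 0.496 -0.118]
scene blue [237, 198, 5, 11, 31] [239.4, 203.6] [ 0.558 -0.234] [ 0.514 -0.17 ] [ 0.481 -0.123]
scene blue [190, 205, 15, 12, 151] [197.5, 210.4] [ 0.605 -0.169] [ 0.556 -0.112] [ 0.52  -0.069]
scene red [288, 157, 5, 14, 58] [290.1, 163.6] [ 0.577 -0.457] [ 0.531 -0.372] [ 0.496 -0.308]
scene red [243, 172, 11, 16, 114] [248.8, 180.2] [ 0.602 -0.331] [ 0.554 -0.258] [ 0.518 -0.203]
scene yel [326, 184, 16, 12, 117] [333.8, 190.6] [ 0.437 -0.386] [ 0.405 -0.308] [ 0.381 -0.249]
```

View pics/topc.png

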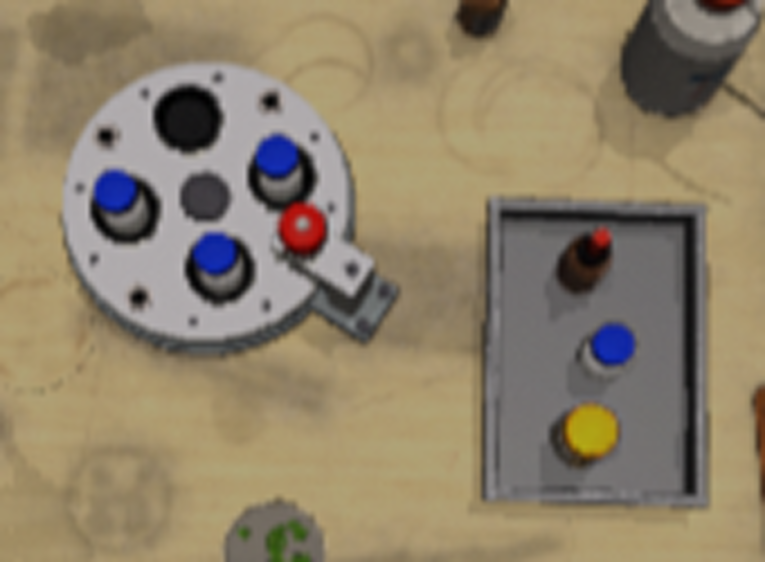

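```bash
python3 - <<'E'
from h import *
from scipy.spatial.transform import Rotation as Ro
m=eyes.camera_model('wrist'); s=monitor.read_state()
R=Ro.from_rotvec(m['rvec']).as_matrix(); c=-R.T@np.array(m['tvec']).ravel()
T=Ro.from_rotvec(s['orientation']).as_matrix()
print('cam in tool',T.T@(c-s['tool_pos']),'\naxes in tool\n',T.T@R.T, m['fx'],m['k1'])
M=eyes.camera_model('top')
print('hub',plane(M,180+205/4.5,120+197/4.5,.034))
print('bin corners',[plane(M,180+u/4.5,120+v/4.5,.032)[:2].round(3) for u,v in ((493,204),(700,210),(487,497),(702,500))])
S=eyes.camera_model('scene')
for n,a,b in (('vial',(316,196),(314.1,181.6)),('knob',(246.5,170.3),(248.8,180.2)),('yel',(310.9,215.2),(333.8,190.6))): print(n,cross(ray(M,*a),ray(S,*b)))
E
```

```text
cam in tool [ 0.07033386  0.00029098 -0.16507586] 
axes in tool
 [[-8.54294515e-04 -9.66563721e-01 -2.56425121e-01]
 [ 9.99998997e-01 -5.36020006e-04 -1.31108904e-03]
 [ 1.12980211e-03 -2.56425984e-01  9.66563210e-01]] 281.8958533610671 -0.04136762004964943
hub [ 0.57454256 -0.16522608  0.034     ]
bin corners [array([ 0.574, -0.333]), array([ 0.572, -0.454]), array([ 0.403, -0.33 ]), array([ 0.403, -0.452])]
vial (array([ 0.48871068, -0.39904577,  0.0514022 ]), np.float64(0.0021620690272132993))
knob (array([ 0.53603415, -0.22476199,  0.10811628]), np.float64(0.007130992193103307))
yel (array([ 0.43922856, -0.38604878,  0.04990477]), np.float64(0.0033711494975747045))
```

arm_command([
  [[3.1,1.7,-0.5,0,0,-1.74],[3.1,1.7,-0.5,0,0,-1.74],[3.1,1.7,-0.5,0,0,-1.74],[3.1,1.7,-0.5,0,0,-1.74],[3.1,1.7,-0.5,0,0,-1.74],[3.1,1.7,-0.5,0,0,-1.74],[3.1,1.7,-0.5,0,0,-1.74],[3.1,1.7,-0.5,0,0,-1.74],[3.1,1.7,-0.5,0,0,-1.74],[3.1,1.7,-0.5,0,0,-1.74],[0,0,0,0,0,0],[0,0,0,0,0,0]],
], gripper=0.1, squeeze=15)

```text
t: 1.1
tool_pos: [0.49, -0.4008, 0.1673]
orientation: [-3.14, -0.004, 0.002]
force: [-0.6, -0.2, 0.1]
opening: 0.0514
gripper_force: 0.0
```

```bash
cat >> h.py <<'E'
import pickle
def snap(n):
    s=monitor.read_state(); m=eyes.camera_model('wrist'); im=eyes.read_camera('wrist')
    pickle.dump((s,m,im),open(n+'.pkl','wb')); cv2.imwrite(f'pics/{n}.png',im); return s,m,im
def load(n): return pickle.load(open(n+'.pkl','rb'))
E
python3 - <<'E'
from h import *
s,m,im=snap('w1'); print(s['tool_pos'],s['orientation'],s['opening'],s['t'])
for k in('blue','red','yel'):
    for st,c in blobs(im,k,(0,0,512,384),60): print(k,st,c,plane(m,*c,.057).round(4))
E
```

```text
[ 0.49000507 -0.40084693  0.16733393] [-3.14014060e+00 -4.07257296e-03  2.34038292e-03] 0.0514135022140014 1.1
blue [12, 75, 34, 30, 773] [27.9, 90.5] [ 0.5861 -0.1863  0.057 ]
blue [0, 144, 18, 24, 306] [6.2, 156.6] [ 0.5229 -0.1507  0.057 ]
blue [239, 180, 21, 23, 383] [249.1, 191.0] [ 0.4874 -0.3973  0.057 ]
red [12, 133, 43, 34, 1019] [34.1, 149.4] [ 0.53   -0.1822  0.057 ]
red [227, 136, 14, 15, 162] [234.0, 143.0] [ 0.5355 -0.3827  0.057 ]
yel [225, 224, 24, 25, 314] [236.8, 238.5] [ 0.4353 -0.3842  0.057 ]
```

View pics/w1.png

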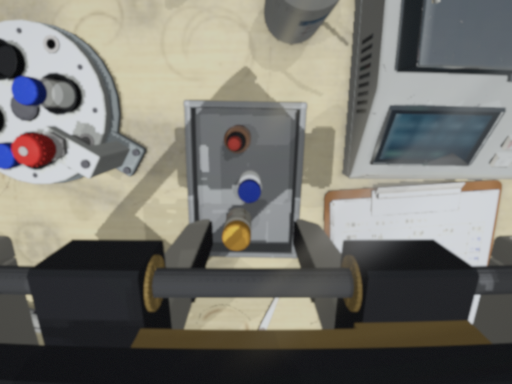

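The wrist view shows the blue cap at (249,190) between the dropper bulb (235,140) and the yellow cap (237,236). I'll take a second view for the height.

arm_command([
  [[-2.5,0,0,0,0,0],[-2.5,0,0,0,0,0],[0,0,0,0,0,0],[0,0,0,0,0,0]],
])

```text
t: 1.48
tool_pos: [0.4371, -0.4038, 0.1689]
orientation: [3.141, -0.006, -0.0]
force: [0.8, -0.4, 0.7]
opening: 0.0508
gripper_force: 0.0
```

```bash
python3 - <<'E'
from h import *
a=load('w1'); b=snap('w2'); print(b[0]['tool_pos'],b[0]['t'])
R=(0,0,512,300)
for k,roi in(('blue',(170,100,330,300)),('yel',(170,100,330,300)),('red',(170,50,330,300))):
    p=max(blobs(a[2],k,roi)); 
    A=max(blobs(a[2],k,roi),key=lambda q:q[0][4]); B=max(blobs(b[2],k,roi),key=lambda q:q[0][4])
    print(k,A,B,cross(ray(a[1],*A[1]),ray(b[1],*B[1])), plane(b[1],*B[1],.057))
    # circle of cap top
E
```

```text
[ 0.43707018 -0.40378671  0.16890702] 1.4833
blue ([239, 180, 21, 23, 383], [249.1, 191.0]) ([234, 128, 22, 23, 406], [244.7, 138.7]) (array([ 0.48658321, -0.39683305,  0.05401841]), np.float64(0.0008165865898413501)) [ 0.4867764  -0.39651091  0.057     ]
yel ([225, 224, 24, 25, 314], [236.8, 238.5]) ([233, 197, 5, 3, 7], [235.1, 197.9]) (array([ 0.41232841, -0.38182502,  0.00650056]), np.float64(0.0016118155928764233)) [ 0.42704455 -0.38599403  0.057     ]
red ([227, 136, 14, 15, 162], [234.0, 143.0]) ([222, 72, 14, 14, 157], [228.7, 78.2]) (array([ 0.53832734, -0.38483925,  0.08832095]), np.float64(2.065831340571796e-05)) [ 0.54225121 -0.38232956  0.057     ]
```

arm_command([
  [[2.5,0.3,-2,0,0,0],[2.5,0.3,-2,0,0,0],[0,0,-2,0,0,0],[0,0,0,0,0,0],[0,0,0,0,0,0],[0,0,0,0,0,0]],
])

```text
t: 2.03
tool_pos: [0.4891, -0.3973, 0.1098]
orientation: [3.141, -0.002, 0.001]
force: [0.2, -0.4, 0.2]
opening: 0.0512
gripper_force: 0.0
```

```bash
python3 - <<'E'
from h import *
b=snap('w3'); print(b[0]['tool_pos'],b[0]['orientation'],b[0]['t'])
for st,c in blobs(b[2],'blue',(170,60,340,320),60): print(st,c,plane(b[1],*c,.056),plane(b[1],*c,.054))
E
```

```text
[ 0.4890812  -0.39734802  0.10977438] [ 3.14086222e+00 -1.85848995e-03  9.18650403e-04] 2.0333
[239, 193, 27, 29, 618] [252.0, 207.3] [ 0.48793668 -0.39706646  0.056     ] [ 0.48728316 -0.39706032  0.054     ]
```

View pics/w3.png

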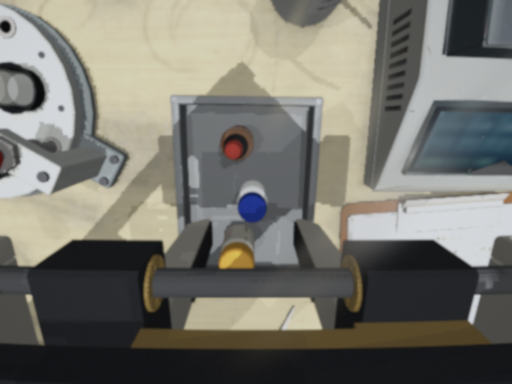

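The cap is at (252,207), centred between the fingers at (195,240) and (318,240). I'll descend and grip.

arm_command([
  [[-0.1,0,-1.5,0,0,0],[0,0,-1.5,0,0,0],[0,0,-1.5,0,0,0],[0,0,-1.5,0,0,0],[0,0,-1.5,0,0,0],[0,0,-1.2,0,0,0],[0,0,0,0,0,0],[0,0,0,0,0,0]],
])

```text
t: 2.75
tool_pos: [0.4878, -0.397, 0.0221]
orientation: [-3.142, 0.002, 0.0]
force: [-0.0, -0.9, 0.2]
opening: 0.0511
gripper_force: 0.0
```

arm_command([
  [[0,0,0,0,0,0],[0,0,0,0,0,0],[0,0,0,0,0,0],[0,0,0,0,0,0],[0,0,0,0,0,0],[0,0,0,0,0,0],[0,0,0,0,0,0],[0,0,0,0,0,0]],
], gripper=-1, squeeze=10)

```text
t: 3.42
tool_pos: [0.4884, -0.3971, 0.0225]
orientation: [3.141, -0.001, 0.001]
force: [0.1, 0.3, 6.8]
opening: 0.0269
gripper_force: 10.0
```

arm_command([
  [[0,0,1.5,0,0,0],[0,0,2,0,0,0],[0,0,3,0,0,0],[0,0,3,0,0,0],[0,0,3,0,0,0],[0,0,3,0,0,0],[0,0,2,0,0,0],[0,0,0,0,0,0]],
])

```text
t: 4.08
tool_pos: [0.49, -0.3986, 0.2028]
orientation: [3.136, -0.001, 0.01]
force: [0.6, -0.9, -0.6]
opening: 0.0269
gripper_force: 10.0
```

arm_command([
  [[0.6,2,0,0,0,4],[0.6,2,0,0,0,4],[0.6,2,0,0,0,4],[0.6,2,0,0,0,4],[0.6,2,0,0,0,4],[0.6,2,0,0,0,4],[0.6,2,0,0,0,4],[0.6,2,0,0,0,4],[0.6,2,0,0,0,4],[0.6,2,0,0,0,4],[0,0,0,0,0,0],[0,0,0,0,0,0]],
])

```text
t: 5.08
tool_pos: [0.5476, -0.1956, 0.1951]
orientation: [-2.951, -1.074, 0.002]
force: [-0.3, -0.4, -1.3]
opening: 0.0268
gripper_force: 10.0
```

```bash
python3 - <<'E'
from h import *
b=snap('w4'); print(b[0]['tool_pos'],b[0]['orientation'],b[0]['t'],b[0]['opening'],b[0]['force'])
for k in('blue','red','black'):
  for st,c in blobs(b[2],k,(0,0,512,270),150): print(k,st,c,*[plane(b[1],*c,z)[:2].round(4) for z in(.05,.09,.12)])
E
```

```text
[ 0.54757488 -0.19559756  0.19513345] [-2.95082290e+00 -1.07434836e+00  2.34384194e-03] 5.0833 0.026769085581491745 [-0.34987717 -0.40391074 -1.26494961]
blue [190, 114, 24, 28, 477] [200.9, 127.4] [ 0.5568 -0.1145] [ 0.5626 -0.1192] [ 0.5669 -0.1226]
blue [274, 158, 24, 23, 428] [285.5, 169.1] [ 0.5812 -0.2146] [ 0.5839 -0.2063] [ 0.5859 -0.2002]
blue [213, 180, 24, 21, 374] [224.5, 189.9] [ 0.5187 -0.1774] [ 0.5294 -0.1739] [ 0.5375 -0.1714]
blue [230, 233, 47, 36, 1354] [252.5, 252.2] [ 0.4795 -0.2518] [ 0.4952 -0.2388] [ 0.5071 -0.229 ]
black [199, 110, 25, 34, 158] [214.7, 125.1] [ 0.5682 -0.1244] [ 0.5726 -0.1278] [ 0.5758 -0.1303]
black [275, 223, 11, 46, 230] [279.2, 249.7] [ 0.5027 -0.2744] [ 0.5155 -0.2584] [ 0.5251 -0.2465]
black [219, 224, 12, 46, 235] [225.4, 251.7] [ 0.4589 -0.2263] [ 0.4773 -0.2166] [ 0.4911 -0.2092]
black [78, 241, 125, 29, 2964] [146.5, 255.6] [ 0.3921 -0.1558] [ 0.4191 -0.1551] [ 0.4394 -0.1546]
black [340, 246, 90, 24, 914] [390.1, 261.8] [ 0.5781 -0.3908] [ 0.5812 -0.3598] [ 0.5834 -0.3366]
```

View pics/w4.png

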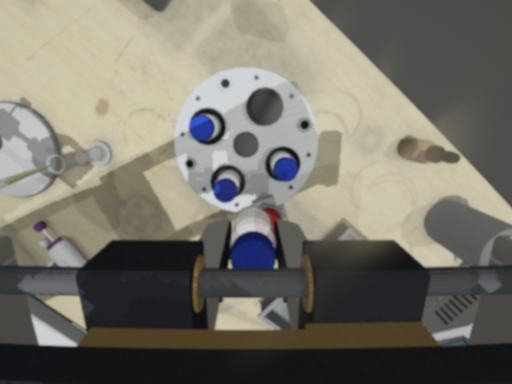

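The view shows the empty nest at (265,105), the hub at (246,145), and the nested caps at (203,127), (285,168) and (225,189). The knob, at (270,215), is mostly hidden behind the held vial, whose cap is at (253,250).

arm_command([
  [[1.2,1.2,0,0,0,0],[1.2,1.2,0,0,0,0],[1.2,1.2,0,0,0,0],[0,0,0,0,0,0],[0,0,0,0,0,0],[0,0,0,0,0,0]],
])

```text
t: 5.63
tool_pos: [0.5832, -0.1618, 0.196]
orientation: [-2.953, -1.071, 0.002]
force: [0.1, -0.0, -0.1]
opening: 0.0267
gripper_force: 10.0
```

```bash
cat >> h.py <<'E'
def hole(im,m,guess,th=85):
    u,v=proj(m,guess).round().astype(int); mk=(cv2.cvtColor(im,cv2.COLOR_BGR2GRAY)<th).astype(np.uint8)
    z=np.zeros_like(mk); z[max(v-28,0):v+28,u-28:u+28]=mk[max(v-28,0):v+28,u-28:u+28]
    c=max(cv2.findContours(z,0,1)[0],key=cv2.contourArea); return cv2.fitEllipse(cv2.convexHull(c))
E
python3 - <<'E'
from h import *
a=load('w4'); b=snap('w5'); print(b[0]['tool_pos'],b[0]['orientation'],b[0]['t'])
E={}
for n,(s,m,im) in(('a',a),('b',b)):
    for th in(70,85,100):
        e=hole(im,m,(.617,-.1516,.05),th); print(n,th,np.round(e[0],1),np.round(e[1],1),plane(m,*e[0],.0495)); 
        if th==85:E[n]=e[0]
print('nest',cross(ray(a[1],*E['a']),ray(b[1],*E['b'])))
R=(150,60,330,222)
A=[c for st,c in blobs(a[2],'blue',R,150)];B=[c for st,c in blobs(b[2],'blue',(150,60,340,240),150)]
print(B)
for c in A:
    r=min((cross(ray(a[1],*c),ray(b[1],*d)) for d in B),key=lambda r:r[1]+10*abs(r[0][2]-.085)); print(r)
E
```

```text
[ 0.58323623 -0.1617851   0.1960435 ] [-2.95315411e+00 -1.07108928e+00  1.74842997e-03] 5.6333
a 70 [262.8 105.9] [30.7 34.9] [ 0.61651831 -0.1511855   0.0495    ]
a 85 [263.1 106. ] [32.2 36.3] [ 0.61668023 -0.15151371  0.0495    ]
a 100 [263.8 106.3] [34.8 37. ] [ 0.61691348 -0.15228018  0.0495    ]
b 70 [266.3 152.3] [32.3 33.3] [ 0.61736865 -0.15254945  0.0495    ]
b 85 [266.1 152.2] [33.5 34.2] [ 0.61737783 -0.1522649   0.0495    ]
b 100 [266. 152.] [34.2 34.6] [ 0.61738116 -0.15206853  0.0495    ]
nest (array([ 0.6170316 , -0.15187716,  0.04969011]), np.float64(0.0010239954011406697))
[[206.2, 177.3], [286.9, 212.7], [252.5, 236.6]]
(array([ 0.56170154, -0.11844128,  0.08352146]), np.float64(0.00012216697985184636))
(array([ 0.58238036, -0.21131334,  0.06629578]), np.float64(0.0001901007114080395))
(array([ 0.55757138, -0.17145819,  0.15806461]), np.float64(0.02048908546833145))
```

arm_command([
  [[1.2,0.4,0,0,0,0],[1.2,0.4,-2,0,0,0],[1.0,0.2,-3,0,0,0],[0,0,-3,0,0,0],[0,0,-2.5,0,0,0],[0,0,0,0,0,0],[0,0,0,0,0,0],[0,0,0,0,0,0]],
])

```text
t: 6.35
tool_pos: [0.6185, -0.1516, 0.0935]
orientation: [2.952, 1.071, 0.002]
force: [0.8, 0.3, 0.3]
opening: 0.0267
gripper_force: 10.0
```

```bash
python3 - <<'E'
from h import *
b=snap('w6'); s,m,im=b; print(s['tool_pos'],s['orientation'],s['t'])
for st,c in blobs(im,'blue',(200,200,310,290),300): print(st,c,plane(m,*c,s['tool_pos'][2]+.030))
e=hole(im,m,(.617,-.152,.0495)); print(e,plane(m,*e[0],.0495))
cv2.imwrite('pics/w6c.png',cv2.resize(im[100:300,140:370],None,fx=3,fy=3))
E
```

```text
[ 0.61853799 -0.15161982  0.09353123] [2.95187009e+00 1.07139864e+00 2.28445328e-03] 6.35
[229, 233, 48, 36, 1380] [252.3, 252.3] [ 0.6192714  -0.15056126  0.12353123]
((251.78135681152344, 226.32241821289062), (57.008235931396484, 81.3693618774414), 4.273219585418701) [ 0.60743806 -0.159876    0.0495    ]
```

View pics/w6c.png

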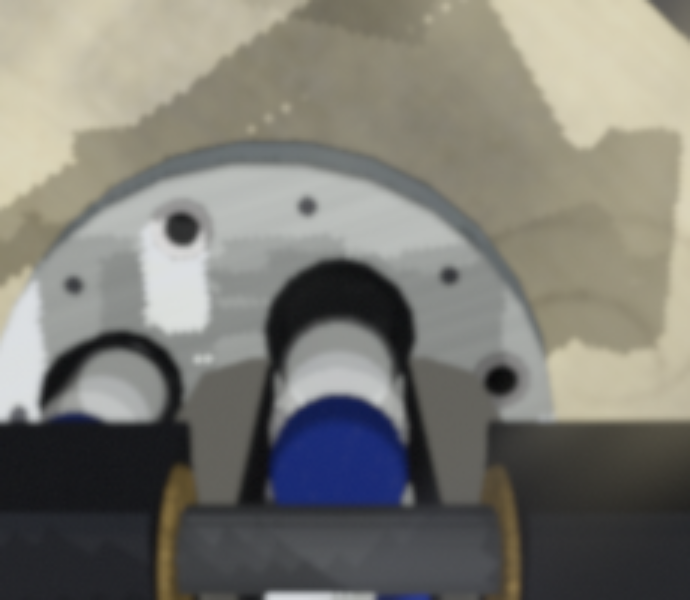

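The held vial is centred above the nest mouth, at crop (338,300). I'll lower it slowly.

arm_command([
  [[-0.1,0,-0.6,0,0,0],[0,0,-0.8,0,0,0],[0,0,-0.7,0,0,0],[0,0,-0.5,0,0,0],[0,0,-0.5,0,0,0],[0,0,-0.3,0,0,0],[0,0,0,0,0,0],[0,0,0,0,0,0]],
])

```text
t: 7.07
tool_pos: [0.6174, -0.1509, 0.0574]
orientation: [2.952, 1.073, 0.001]
force: [5.1, -2.2, -2.7]
opening: 0.027
gripper_force: 10.0
```

arm_command([
  [[0,0,-0.15,0,0,0],[0,0,-0.1,0,0,0],[0,0,-0.1,0,0,0],[0,0,0,0,0,0],[0,0,0,0,0,0]],
])

```text
t: 7.48
tool_pos: [0.6174, -0.1509, 0.0546]
orientation: [2.952, 1.073, 0.001]
force: [4.6, -1.1, 2.0]
opening: 0.0268
gripper_force: 10.0
```

arm_command([
  [[0.1,0,0,0,0,0],[0,0,-0.1,0,0,0],[0,0,-0.1,0,0,0],[0,0,0,0,0,0],[0,0,0,0,0,0]],
])

```text
t: 7.9
tool_pos: [0.6178, -0.1508, 0.0536]
orientation: [2.953, 1.073, -0.001]
force: [-2.8, 0.8, 13.3]
opening: 0.0265
gripper_force: 10.0
```

The vial is on the floor of the nest. I'll relieve the push and open part way.

arm_command([
  [[-0.05,0,0.1,0,0,0],[0,0,0,0,0,0]],
])

```text
t: 8.07
tool_pos: [0.6176, -0.1508, 0.0537]
orientation: [2.952, 1.073, 0.001]
force: [1.7, -0.5, 7.5]
opening: 0.0265
gripper_force: 10.0
```

arm_command([
  [[0,0,0,0,0,0],[0,0,0,0,0,0],[0,0,0,0,0,0],[0,0,0,0,0,0],[0,0,0,0,0,0],[0,0,0,0,0,0]],
], gripper=-0.1)

```text
t: 8.57
tool_pos: [0.6171, -0.1506, 0.0527]
orientation: [-2.952, -1.073, 0.001]
force: [0.6, 0.0, -0.2]
opening: 0.0418
gripper_force: 0.0
```

arm_command([
  [[0,0,1,0,0,0],[0,0,2,0,0,0],[0,0,2,0,0,0],[0,0,3,0,0,0],[0,0,3,0,0,0],[0,0,3,0,0,0],[0,0,0,0,0,0]],
])

```text
t: 9.15
tool_pos: [0.621, -0.1518, 0.2025]
orientation: [2.946, 1.071, 0.015]
force: [1.6, -0.5, 1.7]
opening: 0.0414
gripper_force: 0.0
```

arm_command([
  [[-1.7,-0.8,0,0,0,2],[-1.7,-0.8,0,0,0,2],[-1.7,-0.8,0,0,0,2],[-1.7,-0.8,0,0,0,2],[-1.7,-0.8,0,0,0,2],[-1.7,-0.8,0,0,0,2],[-1.7,-0.8,0,0,0,2],[-1.7,-0.8,0,0,0,2],[-1.7,-0.8,0,0,0,2],[0,0,0,0,0,0],[0,0,0,0,0,0]],
])

```text
t: 10.07
tool_pos: [0.4643, -0.2231, 0.194]
orientation: [2.749, 1.518, 0.001]
force: [-0.1, 0.5, 0.2]
opening: 0.0418
gripper_force: 0.0
```

```bash
python3 - <<'E'
from h import *
b=snap('w7'); s,m,im=b; print(s['tool_pos'],s['orientation'],s['t'],s['opening'])
for k in('blue','red'):
  for st,c in blobs(im,k,(0,0,512,290),100): print(k,st,c,*[plane(m,*c,z)[:2].round(4) for z in(.085,.09,.115,.121)])
E
```

```text
[ 0.46431423 -0.22314025  0.19397976] [2.74900799e+00 1.51838218e+00 1.28840519e-03] 10.0667 0.04180684768106417
blue [270, 22, 18, 24, 269] [277.7, 32.8] [ 0.5592 -0.1138] [ 0.5581 -0.1147] [ 0.5529 -0.1192] [ 0.5516 -0.1203]
blue [342, 22, 26, 29, 600] [354.2, 36.1] [ 0.616 -0.152] [ 0.6139 -0.1522] [ 0.6035 -0.1532] [ 0.601  -0.1535]
blue [339, 97, 24, 27, 489] [350.5, 109.8] [ 0.5833 -0.2068] [ 0.5818 -0.206 ] [ 0.5743 -0.2021] [ 0.5725 -0.2011]
red [307, 140, 31, 29, 598] [321.3, 153.8] [ 0.5397 -0.2285] [ 0.539  -0.2274] [ 0.5355 -0.2214] [ 0.5347 -0.22  ]
```

View pics/w7.png

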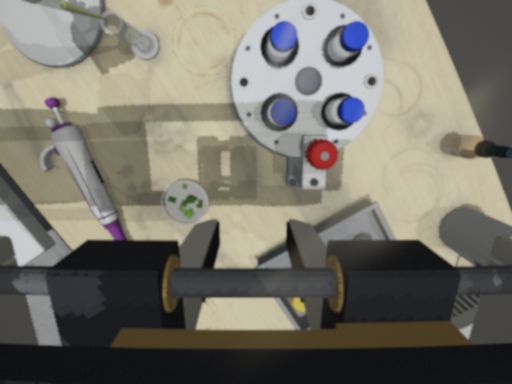

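The vial is seated, with its cap at (354,36), upright and level with the others. The knob is at (321,154). I'll move over the knob for a second view.

arm_command([
  [[2,0,0,0,0,0],[2,0,-1,0,0,0],[2,0,-1,0,0,0],[1.1,0.1,-0.5,0,0,0],[0,0,0,0,0,0],[0,0,0,0,0,0],[0,0,0,0,0,0]],
])

```text
t: 10.7
tool_pos: [0.5355, -0.2214, 0.1684]
orientation: [-2.748, -1.522, 0.0]
force: [0.8, -0.8, 0.2]
opening: 0.042
gripper_force: 0.0
```

```bash
python3 - <<'E'
from h import *
a=load('w7'); b=snap('w8'); s,m,im=b; print(s['tool_pos'],s['orientation'],s['t'],s['opening'])
B=max(blobs(im,'red',(180,100,330,300),100),key=lambda q:q[0][4]); print(B)
print(cross(ray(a[1],321.3,153.8),ray(m,*B[1])),[plane(m,*B[1],z)[:2] for z in(.115,.121)])
E
```

```text
[ 0.53553782 -0.22137114  0.16837383] [-2.74799333e+00 -1.52239898e+00  2.29459827e-04] 10.7 0.042006673103359246
([240, 190, 31, 32, 693], [254.7, 204.9])
(array([ 0.53631452, -0.22274538,  0.10930944]), np.float64(5.561440223045984e-05)) [array([ 0.53723655, -0.22116759]), array([ 0.53821081, -0.21953419])]
```

View pics/w8.png

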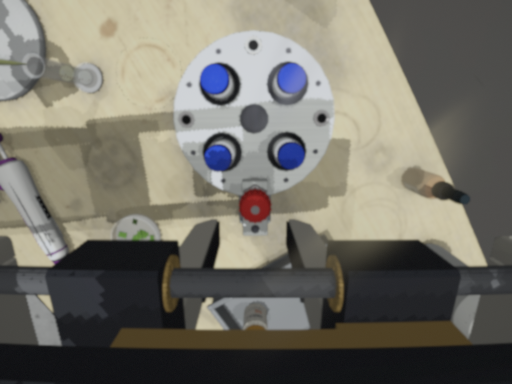

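The knob at (255,205) is centred between the fingers, and triangulation puts its mid-height at 0.109 m. I'll descend and grip.

arm_command([
  [[0.1,0,-1.5,0,0,0],[0,0,-1.5,0,0,0],[0,0,-1.5,0,0,0],[0,0,-1.5,0,0,0],[0,0,-1.0,0,0,0],[0,0,-0.4,0,0,0],[0,0,0,0,0,0],[0,0,0,0,0,0]],
])

```text
t: 11.42
tool_pos: [0.5366, -0.2219, 0.0949]
orientation: [2.748, 1.521, 0.001]
force: [0.5, 0.3, 0.3]
opening: 0.042
gripper_force: 0.0
```

arm_command([
  [[0,0,0,0,0,0],[0,0,0,0,0,0],[0,0,0,0,0,0],[0,0,0,0,0,0],[0,0,0,0,0,0],[0,0,0,0,0,0],[0,0,0,0,0,0]],
], gripper=-1, squeeze=40)

```text
t: 12.0
tool_pos: [0.5372, -0.2221, 0.0951]
orientation: [2.747, 1.521, 0.002]
force: [1.0, -0.2, 4.7]
opening: 0.025
gripper_force: 40.0
```

arm_command([
  [[0,0,0.2,0,0,0],[0,0,0.2,0,0,0],[0,0,0.2,0,0,0],[0,0,0.2,0,0,0],[0,0,0.2,0,0,0],[0,0,0.2,0,0,0],[0,0,0,0,0,0],[0,0,0,0,0,0]],
])

```text
t: 12.67
tool_pos: [0.5369, -0.222, 0.1052]
orientation: [2.748, 1.521, 0.001]
force: [8.3, -4.3, -7.3]
opening: 0.0249
gripper_force: 40.0
```

arm_command([
  [[0,0,0.1,0,0,0],[0,0,0.1,0,0,0],[0,0,0.1,0,0,0],[0,0,0,0,0,0],[0,0,0,0,0,0],[0,0,0,0,0,0]],
])

```text
t: 13.17
tool_pos: [0.5369, -0.222, 0.108]
orientation: [2.748, 1.521, 0.001]
force: [8.0, -5.2, -10.1]
opening: 0.0249
gripper_force: 40.0
```

arm_command([
  [[0.08,-0.05,0.1,0,0,0],[0,0,0.1,0,0,0],[0,0,0,0,0,0],[0,0,0,0,0,0],[0,0,0,0,0,0]],
])

```text
t: 13.58
tool_pos: [0.537, -0.222, 0.1092]
orientation: [-2.748, -1.521, 0.001]
force: [6.6, -3.5, -10.3]
opening: 0.0247
gripper_force: 40.0
```

arm_command([
  [[0,0,0.1,0,0,0],[0,0,0,0,0,0],[0,0,0,0,0,0],[0,0,0,0,0,0]],
])

```text
t: 13.92
tool_pos: [0.5369, -0.2219, 0.1093]
orientation: [-2.747, -1.521, 0.001]
force: [10.3, -5.8, -17.4]
opening: 0.0252
gripper_force: 40.0
```

```bash
python3 - <<'E'
from h import *
S=eyes.camera_model('scene'); a=eyes.read_camera('scene'); b=snap('w9'); s=b[0]
a0=np.load('scene0.npy')
print(blobs(a0,'red',(235,160,262,200)),blobs(a,'red',(225,140,275,205)),proj(S,(.5365,-.222,.096)),proj(S,(.5365,-.222,.121)),proj(S,(.5365,-.222,.135)))
print(blobs(b[2],'red',(200,180,310,300)),'exp top centre',proj(b[1],(.5365,-.222,.135)),proj(b[1],(.5365,-.222,.121)))
print(s['tool_pos'],s['force'],s['t'])
cv2.imwrite('pics/fin.png',np.hstack([cv2.resize(a[130:270,150:290],(400,400)),cv2.resize(b[2][120:300,166:346],(400,400))]))
E
```

```text
[([243, 172, 11, 16, 114], [248.8, 180.2])] [] [245.71046545 186.34460933] [245.81003633 173.44613842] [245.86684864 166.08088131]
[([231, 219, 45, 49, 1582], [252.9, 242.9])] exp top centre [252.59353394 251.23844661] [252.64398044 240.33223182]
[ 0.53682182 -0.2219614   0.10925263] [ 10.25113288  -4.62459781 -16.94600453] 13.9667
```

View pics/fin.png

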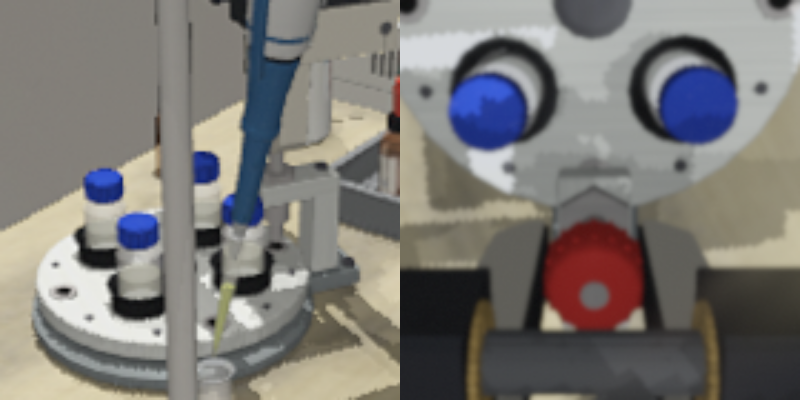

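The scene view shows all four vials upright. In the wrist view the knob's top-centre dot is at about (254,253), where 251 is expected fully raised and 240 fully down, so it is at its stop. I'll check that it holds for a second.

arm_command([
  [[0,0,0,0,0,0],[0,0,0,0,0,0],[0,0,0,0,0,0],[0,0,0,0,0,0],[0,0,0,0,0,0],[0,0,0,0,0,0],[0,0,0,0,0,0],[0,0,0,0,0,0]],
])

```text
t: 14.68
tool_pos: [0.5369, -0.2219, 0.1093]
orientation: [-2.747, -1.521, 0.001]
force: [9.1, -4.8, -16.5]
opening: 0.0246
gripper_force: 40.0
```

```bash
python3 -c "
from plant import ticket
print(ticket.close_job())"
```

```text
the job is handed in; nothing more can be done
None
```

The blue-capped vial is seated upright and fully down in the empty nest, and the arm is holding the red plunger knob up at its stop; I handed the job in at about 14.7 s of the 48 s limit.

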